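# Lay over the week's reading tally with a fingertip

## Robot

A 7-joint arm with a two-finger parallel gripper is mounted at the origin on the work surface. World frame = base frame: x ahead of the robot, y to its left, z up, the work surface at z = 0. Lengths are in m, angles in rad, forces in N, time in s.
With the tool pointing down it reaches from about 0.425 to 0.875 m from the base axis. Payload 4.7 kg.
Tool frame: the origin (TCP) lies at the very end of the fingers, on their centre line; the grasp point (between the pads) lies 19 mm behind it; z points along the fingers, y is the line along which they close (so a half turn about z gives the same grasp; the last joint's range is limited). The gripper opens to 87 mm and grips with 3 to 60 N. Pads are 19 mm wide; open, the fingers measure 117 mm over their backs; the gripper's body (75 mm by 190 mm) begins 51 mm behind the grasp point.
Start: joints at [0.014, 0.321, -0.07, 1.45, 0.023, 1.371, -0.057], TCP at [0.65, -0, 0.223] pointing down, gripper open.
Joint ranges: [-2.86, 2.86], [-0.3, 2.09], [-1.38, 1.24], [0.06, 2.45], [-1.56, 4.7], [0.09, 2.05], [-2.69, 2.69]. Speed limits (rad/s): [2.57, 2.57, 3.14, 3.14, 3.14, 3.14, 3.14].

## Interface

Orientations are given as a rotation vector (axis times angle).
In Python, from bench import get_state, get_image, get_calibration, close_job gives the robot as it stands.
- The arm moves only by the shell command python3 -m crank 'ROWS' [FORCE]. ROWS is JSON, a list of rows, each a list of 5 numbers: the opening, from 0 (shut) to 1 (fully open), then the shift along the world's x, y, z in units of 0.2 m (1.0 is 0.2 m), then the turn about the world's z in units of 2 pi rad (1.0 is 2 pi rad). A call has 1 to 5 rows; each row is the pose to reach, as a shift and turn from the pose commanded when the call began, turning the shorter way round; what a row does not reach only later rows make up. A row lasts 1/8 s, in which the tool goes at most 62.5 mm and 10.7 degrees, less where a joint would pass 70% of its speed; a pose out of reach is approached as far as the arm can. A call with a number of a shift or a turn outside -1 to 1 is refused whole. A call with a gripper value outside its range is refused whole. The fingers move at their own pace and stop on an object; FORCE is the grip in N (left out, the last holds). Time passes only in rows, so rows that repeat a pose let the fingers close. It gives the time, the measured TCP pose, the force, the opening and the grip force at its end, in the units of the state.
- get_state(): the state, without advancing time (a new reading comes with each control period).
- get_image(name): name is "scene" or "side" or "wrist"; returns the picture (480x640x3 uint8, red, green, blue); there is no depth.
- get_calibration(name): a dict with "fovy" (degrees; the focal length in pixels is half the picture's height over the tangent of half this angle, whatever the lens; pixels are square), "cx", "cy" (the principal point, pixels), "R" (3x3) and "t" (3): a world point X has camera coordinates R X + t. Camera axes: x right, y down, z forward; pixel columns grow to the right and rows downward; lengths in m; the calibration is good to about 2 mm. A picture is of the moment at which its call begins: read the wrist's pose just before it. get_calibration takes no time and is no camera call; for the wrist camera it gives the pose at the moment of the call.
- close_job(): hands the job in; it is judged then, once.
The state is a dict: "time": time; "joint_positions": joint angles; "qd": joint speeds; "joint_torque": joint torques, N m; "position": TCP position; "tool_rot": TCP orientation; "ft_force": force on the tool from outside, world axes, zero at the start; "torque": the same for the moment, N m; "grip_width": opening from 0.0 (shut) to 1.0 (fully open); "grip_force": force on a finger pad.
Only numpy, scipy, OpenCV 4.12 (cv2) and the standard library are available. Lean on these libraries where they do the work, as an engineer would, in place of code of your own. Each camera call takes 0.05 s, during which the arm holds its last target. There are 200 camera calls.

## Task

Clear the red reading tally on the desk: run a fingertip lightly along its curved row, starting at the end with the brass dome, so that every red tab flips over and lies down, one after the other in order. Nothing is picked up; leave the stands where they are, the blue tabs standing, and the mug, book and magnet undisturbed.

Things in the scene. Friction and masses are not known exactly. Their poses are not given: they have to be found in the camera images.
- red: loose flat arched white steel stand, 0.9 kg, 44 mm wide, 14 mm thick, with six RED flip tabs. Origin on its underside, z up. Its centre line, and the row of tabs, is an arc: the point at angle A lies at x = 130 cos A - 110, y = 130 sin A (mm). Base from A = 64 to -64 deg plus round ends (r 22 mm); tabs 1-6 at A = 48, 28.8, 9.6, -9.6, -28.8, -48 deg; brass dome (18 mm wide, 6 mm high) at A = 66 deg
- blue: the other tally stand, identical but with six BLUE tabs; it lies beside the red one, shifted by about 90 mm along the stands' local x, on either side, and is to be left as it is. Origin and axes as for the red one
- mug: loose white ceramic mug, 80 mm wide, 92 mm tall, upright; origin at the centre of its underside
- book: loose green book lying flat, 150 x 105 x 22 mm; origin at the centre of its underside
- magnet: loose round yellow board magnet with a waisted grip, 32 mm wide, 20 mm tall; origin at the centre of its underside
- pad: fixed grey desk pad, 420 x 680 mm, 3 mm thick, lying on the desk; both stands, mug, book and magnet stand on it; origin at the centre of its underside
- red_foot1 (a point): the foot of red tab 1 (tab 1 is nearest the brass dome): middle of the tab's width, on the base's top face, straight below the hinge axle. Each tab is 30 mm tall, 24 mm wide across the row, 5 mm thick, on an axle 3 mm above the base's top; standing, its tip is 31 to 34 mm above the base's top
- red_foot2 (a point): the foot of red tab 2 (tab 1 is nearest the brass dome): middle of the tab's width, on the base's top face, straight below the hinge axle. The tabs swing very lightly (under 1 N): pushed along the row, away from the dome, past upright they fall over by their own weight and stay, their tips then some 14 mm above the base's top
- red_foot3 (a point): the foot of red tab 3 (tab 1 is nearest the brass dome): middle of the tab's width, on the base's top face, straight below the hinge axle
- red_foot4 (a point): the foot of red tab 4 (tab 1 is nearest the brass dome): middle of the tab's width, on the base's top face, straight below the hinge axle
- red_foot5 (a point): the foot of red tab 5 (tab 1 is nearest the brass dome): middle of the tab's width, on the base's top face, straight below the hinge axle
- red_foot6 (a point): the foot of red tab 6 (tab 1 is nearest the brass dome): middle of the tab's width, on the base's top face, straight below the hinge axle
- red_tab1 (a joint): angle of red tab 1 in rad: 0 leaning back against its stop (standing), 0.35 upright, 1.6 laid fully over, away from the brass dome
- red_tab2 (a joint): angle of red tab 2 in rad: 0 leaning back against its stop (standing), 0.35 upright, 1.6 laid fully over, away from the brass dome
- red_tab3 (a joint): angle of red tab 3 in rad: 0 leaning back against its stop (standing), 0.35 upright, 1.6 laid fully over, away from the brass dome
- red_tab4 (a joint): angle of red tab 4 in rad: 0 leaning back against its stop (standing), 0.35 upright, 1.6 laid fully over, away from the brass dome
- red_tab5 (a joint): angle of red tab 5 in rad: 0 leaning back against its stop (standing), 0.35 upright, 1.6 laid fully over, away from the brass dome
- red_tab6 (a joint): angle of red tab 6 in rad: 0 leaning back against its stop (standing), 0.35 upright, 1.6 laid fully over, away from the brass dome
- blue_tab1 (a joint): angle of blue tab 1 in rad: 0 leaning back against its stop (standing), 0.35 upright, 1.6 laid fully over, away from the brass dome
- blue_tab2 (a joint): angle of blue tab 2 in rad: 0 leaning back against its stop (standing), 0.35 upright, 1.6 laid fully over, away from the brass dome
- blue_tab3 (a joint): angle of blue tab 3 in rad: 0 leaning back against its stop (standing), 0.35 upright, 1.6 laid fully over, away from the brass dome
- blue_tab4 (a joint): angle of blue tab 4 in rad: 0 leaning back against its stop (standing), 0.35 upright, 1.6 laid fully over, away from the brass dome
- blue_tab5 (a joint): angle of blue tab 5 in rad: 0 leaning back against its stop (standing), 0.35 upright, 1.6 laid fully over, away from the brass dome
- blue_tab6 (a joint): angle of blue tab 6 in rad: 0 leaning back against its stop (standing), 0.35 upright, 1.6 laid fully over, away from the brass dome

How it is judged:
On the way, in this order (a step that is already met when the one before it is completed fails the run):
1. red tab 1 is laid over, the later ones still standing (value of joint red_tab1 above 1.3 rad and value of joint each of red_tab2, red_tab3, red_tab4, red_tab5, red_tab6 below 1 rad), for 0.05 s.
2. red tab 2 is laid over, the later ones still standing (value of joint red_tab2 above 1.3 rad and value of joint each of red_tab3, red_tab4, red_tab5, red_tab6 below 1 rad), for 0.05 s.
3. red tab 3 is laid over, the later ones still standing (value of joint red_tab3 above 1.3 rad and value of joint each of red_tab4, red_tab5, red_tab6 below 1 rad), for 0.05 s.
4. red tab 4 is laid over, the later ones still standing (value of joint red_tab4 above 1.3 rad and value of joint each of red_tab5, red_tab6 below 1 rad), for 0.05 s.
5. red tab 5 is laid over, the later ones still standing (value of joint red_tab5 above 1.3 rad and value of joint red_tab6 below 1 rad), for 0.05 s.
6. red tab 6 is laid over (value of joint red_tab6 above 1.3 rad), for 0.05 s.
At the end, for the whole second after the job is handed in: all six red tabs lie over (joint above 1.4 rad of 1.6), all six blue tabs still stand (below 0.5 rad), both stands, mug, book and magnet are within 15 mm of where they were, level and upright to 0.1 rad, and the red stand is at rest (value of joint each of red_tab1, red_tab2, red_tab3, red_tab4, red_tab5, red_tab6 above 1.4 rad and value of joint each of blue_tab1, blue_tab2, blue_tab3, blue_tab4, blue_tab5, blue_tab6 below 0.5 rad and distance of each of red, blue, mug, book, magnet from where it was at the start of the episode below 0.015 m and angle between each of red, blue, mug, book, magnet's own z axis and vertical below 0.1 rad and linear speed of red below 0.02 m/s); the robot touches nothing.
It fails at once if a blue tab is tipped over (swung past upright) (value of joint any of blue_tab1, blue_tab2, blue_tab3, blue_tab4, blue_tab5, blue_tab6 above 0.5 rad).
It fails at once if the red row is pressed harder than 15 N (contact force between the fingers and red above 15 N).
It fails at once if a stand is lifted, tipped or shoved by more than 15 mm (distance of any of red, blue from where it was at the start of the episode above 0.015 m or angle between any of red, blue's own z axis and vertical above 0.1 rad or height (world z) of any of red, blue above 0.01 m).
It fails at once if mug, book or magnet is lifted, tipped or moved by more than 15 mm (distance of any of mug, book, magnet from where it was at the start of the episode above 0.015 m or angle between any of mug, book, magnet's own z axis and vertical above 0.2 rad).
It also fails if it takes over 48 s, if anything falls off the work surface, if the arm or the gripper's body presses on something with over 40 N, if the wrist force passes 120 N, or if a joint passes its speed limit or range.

## Working session

There is one attempt and no reset: what is moved stays moved. The work goes in short steps, Python scripts to look and compute and a shell command to move; the robot and the scene stay as the last step left them, time stands still between calls to the robot, and variables do not carry over. Pictures are saved under pics/ and viewed, at most 10 in all, crops included, and the job is handed in when it is done.

```bash
mkdir -p pics; cat > h.py <<'E'
import numpy as np,cv2
from bench import *
def snap(n,f):
    c=get_calibration(n); im=get_image(n); cv2.imwrite(f'pics/{f}.png',im[:,:,::-1]); np.save(f'pics/{f}.npy',im); np.savez(f'pics/{f}_c.npz',**{k:np.array(c[k]) for k in('fovy','cx','cy','R','t')}); return im,c
def ray(c,u,v,z):
    f=240/np.tan(np.radians(c['fovy'])/2); R=np.array(c['R']);t=np.array(c['t'])
    d=R.T@np.array([(u-c['cx'])/f,(v-c['cy'])/f,1]); o=-R.T@t
    return o+d*(z-o[2])/d[2]
def proj(c,X):
    f=240/np.tan(np.radians(c['fovy'])/2); p=np.array(c['R'])@X+np.array(c['t']); return f*p[0]/p[2]+c['cx'],f*p[1]/p[2]+c['cy']
E
python3 - <<'E'
from h import *
a=[]
for n in('scene','side'):
    im,c=snap(n,n+'0'); print(n,c)
    h=cv2.cvtColor(im,cv2.COLOR_RGB2HSV); 
    for nm,m in(('red',((h[...,0]<8)|(h[...,0]>172))&(h[...,1]>130)&(h[...,2]>70)),('blue',(abs(h[...,0].astype(int)-112)<14)&(h[...,1]>120)&(h[...,2]>60)),('brass',(abs(h[...,0].astype(int)-22)<9)&(h[...,1]>90))):
        k,l,s,ce=cv2.connectedComponentsWithStats(m.astype(np.uint8))
        print(nm,[(s[i].tolist(),ce[i].round(1).tolist()) for i in range(1,k) if s[i,4]>25])
E
```

```text
scene {'fovy': 54.03216969518898, 'cx': 322.55269025338595, 'cy': 239.94407596205977, 'R': array([[-0.58943164,  0.80781736,  0.00120894],
       [ 0.56192211,  0.41108607, -0.71781041],
       [-0.58035669, -0.42242084, -0.69623757]]), 't': array([ 0.26469773, -0.31920932,  1.443998  ])}
red [([450, 34, 6, 9, 31], [452.8, 37.5]), ([276, 197, 10, 8, 57], [281.0, 200.4]), ([276, 207, 10, 9, 81], [280.6, 211.1]), ([281, 218, 10, 10, 72], [285.7, 222.4]), ([292, 227, 10, 12, 59], [296.6, 232.6]), ([309, 233, 8, 13, 36], [312.8, 239.1]), ([329, 235, 6, 15, 48], [331.4, 242.2])]
blue [([38, 23, 55, 75, 605], [70.3, 58.9]), ([244, 209, 11, 8, 57], [249.1, 212.5]), ([242, 222, 10, 7, 57], [246.8, 225.3]), ([246, 232, 10, 10, 63], [250.4, 236.6]), ([256, 242, 9, 12, 60], [260.1, 247.5]), ([273, 249, 8, 13, 29], [276.7, 254.8]), ([293, 252, 6, 15, 35], [295.5, 258.6])]
brass [([0, 0, 640, 480, 177583], [378.5, 248.7]), ([396, 11, 14, 21, 57], [401.6, 22.6]), ([443, 12, 9, 10, 67], [447.2, 16.0]), ([75, 38, 48, 26, 586], [97.0, 49.1]), ([573, 90, 12, 9, 39], [578.9, 94.1]), ([626, 99, 10, 10, 
[... 901 characters left out ...]
 ([297, 196, 8, 12, 26], [300.3, 200.6]), ([282, 202, 9, 12, 56], [285.9, 207.4]), ([270, 211, 10, 12, 83], [274.8, 216.2]), ([264, 224, 11, 9, 85], [269.3, 227.9]), ([266, 235, 10, 10, 91], [270.6, 239.8])]
brass [([244, 0, 45, 20, 802], [265.7, 9.3]), ([384, 0, 230, 31, 3829], [485.4, 13.7]), ([632, 0, 8, 15, 76], [635.9, 6.7]), ([0, 25, 640, 455, 161091], [373.6, 320.8]), ([223, 85, 55, 8, 267], [246.8, 88.5]), ([236, 93, 5, 10, 33], [238.0, 97.4]), ([273, 92, 22, 8, 116], [282.8, 95.7]), ([306, 99, 4, 10, 33], [307.6, 103.9]), ([286, 104, 10, 9, 61], [289.2, 108.6]), ([274, 254, 8, 6, 41], [277.4, 256.6]), ([314, 272, 9, 6, 44], [318.2, 274.5]), ([296, 306, 19, 20, 312], [305.0, 315.8])]
```

View pics/scene0.png

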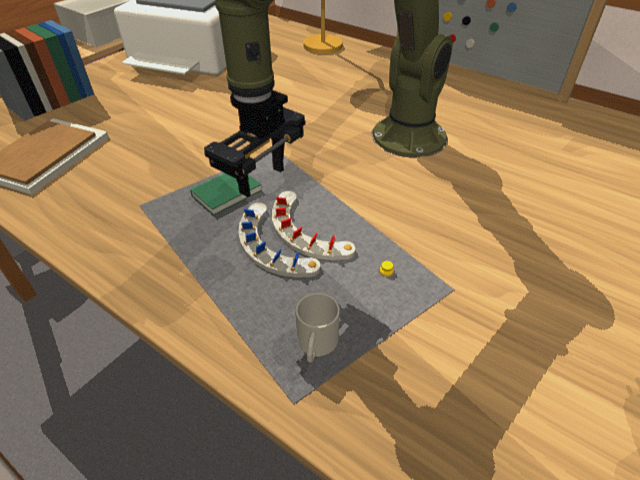

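View pics/side0.png

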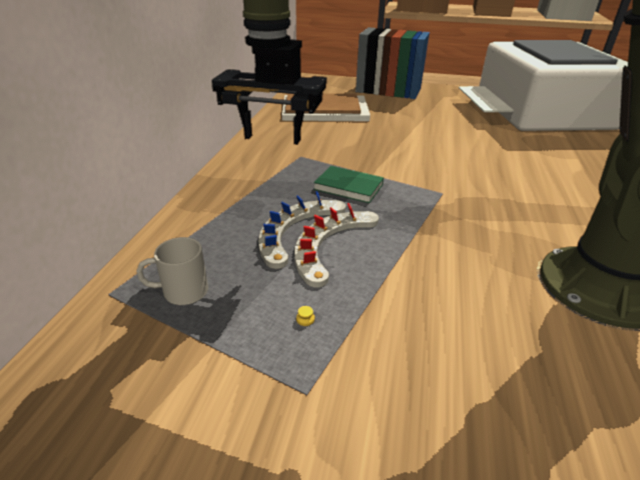

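```bash
cat >> h.py <<'E'
def fit(P,Q):  # Q ~ R P + t in 2D
    a,b=P.mean(0),Q.mean(0); p,q=P-a,Q-b
    th=np.arctan2((p[:,0]*q[:,1]-p[:,1]*q[:,0]).sum(),(p*q).sum()); R=np.array([[np.cos(th),-np.sin(th)],[np.sin(th),np.cos(th)]])
    return th,b-R@a,np.linalg.norm(p@R.T-q,axis=1)
def arc(A): A=np.radians(A); return np.stack([.13*np.cos(A)-.11,.13*np.sin(A)],-1)
T=np.array([48,28.8,9.6,-9.6,-28.8,-48])
E
python3 - <<'E'
from h import *
cs={n:get_calibration(n) for n in('scene','side')}
px={'scene':[(331.4,242.2),(312.8,239.1),(296.6,232.6),(285.7,222.4),(280.6,211.1),(281,200.4),(347.4,246.9)],
'side':[(309,256.5),(305.4,243.3),(309.3,231.2),(318.8,220.8),(333.7,214.2),(350.5,209.9),(318.2,274.5)]}
P=arc(np.append(T+2.4,66)); Z=[.035]*6+[.020]
Qs=[]
for n in px:
    Q=np.array([ray(cs[n],*p,z)[:2] for p,z in zip(px[n],Z)]); Qs.append(Q)
    th,t,r=fit(P,Q); print(n,th,t,(r*1e3).round(1))
th,t,r=fit(P,np.mean(Qs,0)); print(th,t,(r*1e3).round(1))
R=np.array([[np.cos(th),-np.sin(th)],[np.sin(th),np.cos(th)]])
print('dome+feet',(arc(np.append(66,T))@R.T+t).round(4).tolist())
print('blue dome',ray(cs['scene'],311.7,263.7,.02),ray(cs['side'],277.4,256.6,.02),'mag',ray(cs['scene'],386,268,.015),'mug',ray(cs['side'],180,270,.03),'book',ray(cs['side'],349,183,.025))
s=get_state(); print(s['position'],s['tool_rot'],s['time'])
im,c=snap('wrist','w0'); print(c)
E
```

```text
scene -0.3005575231007225 [ 0.54670269 -0.00506259] [0.6 1.2 0.4 1.2 1.1 2.  2.6]
side -0.29357257784073165 [ 0.54703877 -0.00294769] [0.9 0.8 0.5 1.7 1.2 1.  3.4]
-0.29705649801842887 [ 0.54687093 -0.00400526] [0.5 0.6 0.4 1.2 1.  1.4 2.7]
dome+feet [[0.527, 0.1263], [0.5531, 0.0951], [0.569, 0.0547], [0.5706, 0.0114], [0.5579, -0.0301], [0.5323, -0.065], [0.4966, -0.0896]]
blue dome [0.61780407 0.09363211 0.02      ] [0.61544462 0.0975234  0.02      ] mag [0.52841578 0.22971303 0.015     ] mug [0.77307313 0.19354027 0.03      ] book [ 0.5304797 -0.22744    0.025    ]
[ 6.49506950e-01 -4.43788234e-05  2.21571546e-01] [-2.22063504e+00 -2.22063547e+00  1.96931205e-03] 0.1
{'fovy': 58.5277067508401, 'cx': 316.8110179233835, 'cy': 236.67107349718503, 'R': array([[ 9.99997207e-01,  7.24108720e-04, -2.24999829e-03],
       [ 1.24815241e-03, -9.70146999e-01,  2.42514419e-01],
       [-2.00722228e-03, -2.42516550e-01, -9.70145192e-01]]), 't': array([-0.64940564, -0.03058317,  0.38928013])}
```

View pics/w0.png

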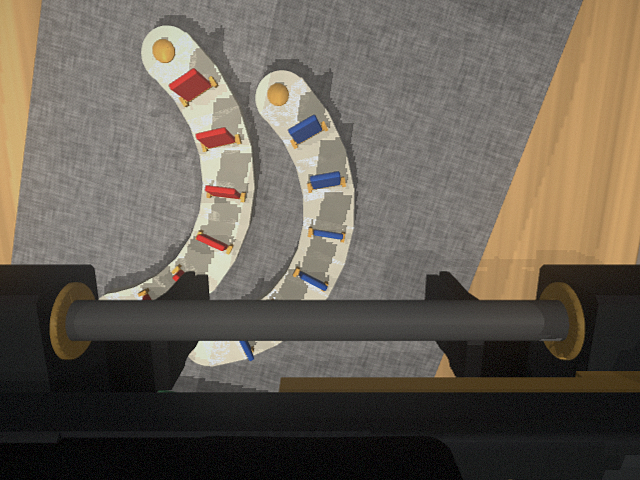

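```bash
python3 - <<'E'
from h import *
c=get_calibration('wrist'); im=np.load('pics/w0.npy')
h=cv2.cvtColor(im,cv2.COLOR_RGB2HSV)
m=((h[...,0]<8)|(h[...,0]>172))&(h[...,1]>130)&(h[...,2]>60)
k,l,s,ce=cv2.connectedComponentsWithStats(m.astype(np.uint8))
q=[ce[i] for i in range(1,k) if s[i,4]>150]; q=sorted(q,key=lambda p:p[1])[:4]; print(q)
Q=np.array([ray(c,*p,.037)[:2] for p in q]+[ray(c,163,50,.021)[:2]])
th,t,r=fit(arc(np.append(T[:4]+2.4,66)),Q); print(th,t,r*1e3)
R=np.array([[np.cos(th),-np.sin(th)],[np.sin(th),np.cos(th)]])
A=np.array([68,48,28.8,9.6,-9.6,-28.8,-48,-62]);print((arc(A)@R.T+t).round(4).tolist())
print(ray(c,278,94,.021))
E
python3 -m crank '[[0,0,0,0,0],[0,-0.2,0.2,0,0],[0,-0.4,0.4,0,0],[0,-0.6,0.6,-0.3,0],[0,-0.62,0.64,-0.5,0]]' 10
```

```text
[array([189.78647215,  84.80901857]), array([215.0254902 , 137.50392157]), array([221.73591549, 191.69366197]), array([210.63888889, 242.45      ])]
-0.30439738790273857 [ 0.54767667 -0.00485842] [0.47453653 0.25082072 0.38385904 0.52174401 0.60007175]
[[0.5253, 0.1285], [0.5547, 0.0942], [0.5702, 0.0537], [0.5715, 0.0104], [0.5585, -0.031], [0.5326, -0.0658], [0.4968, -0.0901], [0.4666, -0.0997]]
[0.61823374 0.09303145 0.021     ]
time: 0.78
position: [0.5255, 0.1305, 0.1231]
tool_rot: [2.217, 2.223, 0.006]
ft_force: [-0.3, 0.1, -0.1]
grip_width: 0.515
grip_force: 0.0
```

```bash
python3 -m crank '[[0,0,0,0,0],[0,0,0,0,0],[0,0,0,-0.15,0],[0,0,0,-0.3,0],[0,0,0,-0.3,0]]'
python3 - <<'E'
from h import *
s=get_state();print(s['position'],s['grip_width'])
im,c=snap('side','s1'); im2=im[150:330,200:440]; cv2.imwrite('pics/s1c.png',cv2.resize(im2[:,:,::-1],None,fx=3,fy=3))
E
```

```text
time: 1.4
position: [0.527, 0.1264, 0.063]
tool_rot: [2.224, 2.219, -0.001]
ft_force: [0.3, -0.0, -0.2]
grip_width: 0.02
grip_force: 0.0
[0.52701642 0.12644687 0.06298303] 0.020022002870664694
```

View pics/s1c.png

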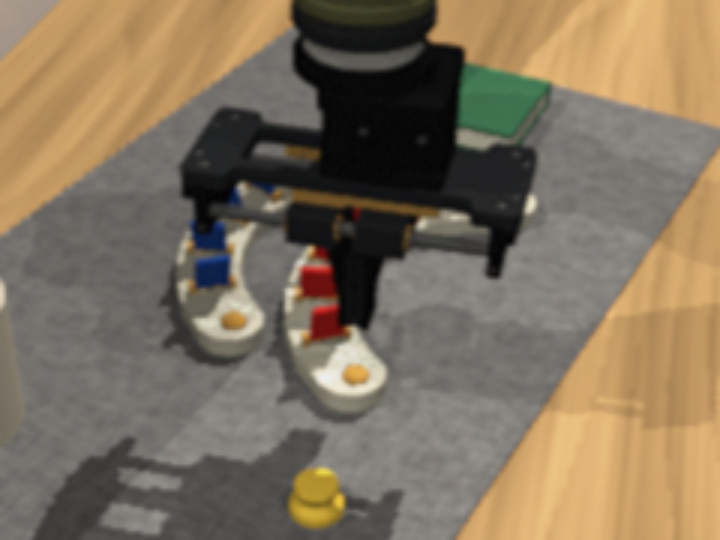

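```bash
python3 - <<'E'
from h import *
th=-.304;t=np.array([.5476,-.0048]);R=np.array([[np.cos(th),-np.sin(th)],[np.sin(th),np.cos(th)]])
p=lambda A:arc(np.array(A,float))@R.T+t
b=np.array([.526,.128])
for a in range(68,-58,-15):
    w=p([a-3*i for i in range(1,6)]); b0=p(a) if a<68 else b
    print(a,((w-b0)/.2).round(3).tolist())
E
python3 -m crank '[[0,0,0,-0.06,0],[0,0,0,-0.125,0],[0,0,0,-0.125,0]]'
```

```text
68 [[0.022, -0.02], [0.046, -0.043], [0.069, -0.068], [0.091, -0.094], [0.112, -0.121]]
53 [[0.019, -0.028], [0.037, -0.057], [0.053, -0.087], [0.067, -0.118], [0.08, -0.15]]
38 [[0.011, -0.032], [0.021, -0.065], [0.028, -0.098], [0.034, -0.132], [0.038, -0.165]]
23 [[0.002, -0.034], [0.003, -0.068], [0.002, -0.102], [-0.001, -0.136], [-0.006, -0.17]]
8 [[-0.006, -0.033], [-0.015, -0.066], [-0.025, -0.099], [-0.036, -0.131], [-0.049, -0.162]]
-7 [[-0.015, -0.031], [-0.031, -0.06], [-0.049, -0.089], [-0.069, -0.117], [-0.09, -0.144]]
-22 [[-0.022, -0.026], [-0.046, -0.05], [-0.071, -0.073], [-0.097, -0.095], [-0.124, -0.116]]
-37 [[-0.028, -0.019], [-0.057, -0.037], [-0.087, -0.053], [-0.118, -0.067], [-0.15, -0.08]]
-52 [[-0.032, -0.011], [-0.065, -0.021], [-0.098, -0.028], [-0.132, -0.034], [-0.165, -0.038]]
time: 1.82
position: [0.5251, 0.1277, 0.0365]
tool_rot: [-2.221, -2.221, 0.003]
ft_force: [-0.4, -0.4, 0.1]
grip_width: 0.004
grip_force: 0.0
```

```bash
python3 -m crank '[[0,0.022,-0.020,0.008,0],[0,0.046,-0.043,0.008,0],[0,0.069,-0.068,0.008,0],[0,0.091,-0.094,0.008,0],[0,0.112,-0.121,0.008,0]]'
python3 -m crank '[[0,0.019,-0.028,0,0],[0,0.037,-0.057,0,0],[0,0.053,-0.087,0,0],[0,0.053,-0.087,0,0]]'
python3 - <<'E'
from h import *
s=get_state();print(s['position'],s['ft_force'])
im,c=snap('wrist','w2')
E
```

```text
time: 2.45
position: [0.5488, 0.1033, 0.0392]
tool_rot: [2.222, 2.221, -0.0]
ft_force: [-0.2, 0.0, -0.7]
grip_width: 0.005
grip_force: 0.0
time: 2.95
position: [0.5593, 0.0856, 0.0392]
tool_rot: [2.222, 2.22, -0.0]
ft_force: [-0.2, -0.3, 0.4]
grip_width: 0.005
grip_force: 0.0
[0.5593124  0.08557458 0.03918149] [-0.21039593 -0.29110302  0.44209339]
```

View pics/w2.png

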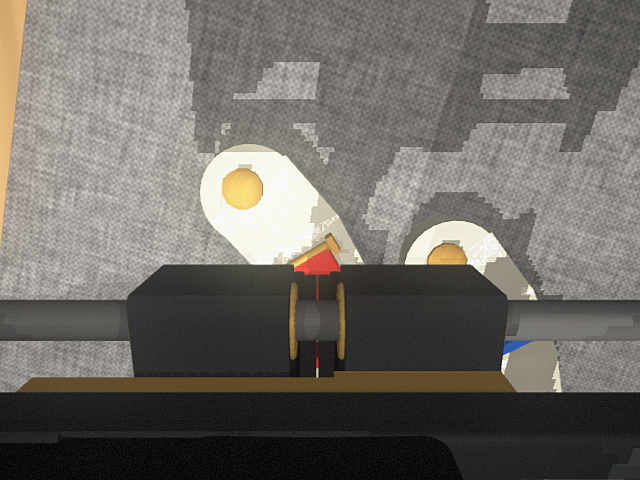

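```bash
python3 -m crank '[[0,0.014,-0.031,0,0],[0,0.027,-0.063,0,0],[0,0.038,-0.095,0,0],[0,0.048,-0.128,0,0],[0,0.055,-0.161,0,0]]'
python3 -m crank '[[0,0.006,-0.034,0,0],[0,0.010,-0.067,0,0],[0,0.010,-0.067,0,0]]'
python3 - <<'E'
from h import *
im,c=snap('side','s3'); im2=im[150:330,200:440]; cv2.imwrite('pics/s3c.png',cv2.resize(im2[:,:,::-1],None,fx=3,fy=3))
for n in('side','scene'):
    im,c=snap(n,n+'3');v=im[240:300,280:380] if n=='side' else im[235:275,300:370]
    h=cv2.cvtColor(im,cv2.COLOR_RGB2HSV);m=(abs(h[...,0].astype(int)-22)<9)&(h[...,1]>90)
    k,l,s,ce=cv2.connectedComponentsWithStats(m.astype(np.uint8));print(n,[ce[i].round(1).tolist() for i in range(1,k) if 25<s[i,4]<50])
E
```

```text
time: 3.62
position: [0.5702, 0.0536, 0.0392]
tool_rot: [2.222, 2.221, 0.0]
ft_force: [-0.8, 0.4, -0.0]
grip_width: 0.001
grip_force: 0.0
time: 4.0
position: [0.5721, 0.0399, 0.0392]
tool_rot: [2.223, 2.22, -0.0]
ft_force: [0.4, -0.1, 0.1]
grip_width: 0.005
grip_force: 0.0
side [[625.0, 87.1], [289.7, 185.8], [277.3, 256.8], [307.9, 261.7]]
scene [[406.4, 29.7], [584.2, 90.2], [619.6, 99.4], [299.6, 200.9], [306.2, 220.9], [311.2, 243.6], [329.7, 247.1], [347.3, 246.8], [311.8, 264.1]]
```

View pics/s3c.png

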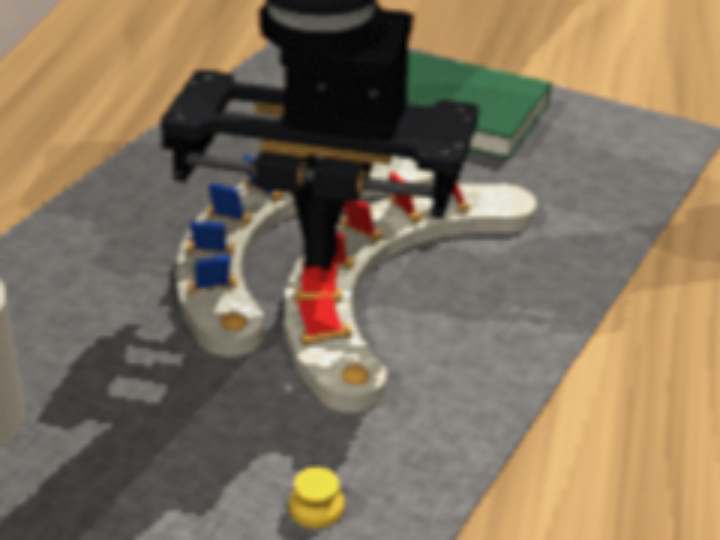

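Tabs 1 and 2 lie over (crop about (322,315) and (318,280)). Tabs 3–6 and the blue tabs stand, and the dome hasn't moved. I'm continuing the sweep.

```bash
python3 -m crank '[[0,0.002,-0.034,0,0],[0,0.003,-0.068,0,0],[0,0.002,-0.102,0,0],[0,-0.001,-0.136,0,0],[0,-0.006,-0.170,0,0]]'
python3 -m crank '[[0,-0.006,-0.033,0,0],[0,-0.006,-0.033,0,0],[0,-0.015,-0.066,0,0],[0,-0.025,-0.099,0,0],[0,-0.036,-0.131,0,0]]'
python3 -m crank '[[0,-0.013,-0.031,0,0],[0,-0.028,-0.062,0,0],[0,-0.028,-0.062,0,0]]'
python3 - <<'E'
from h import *
im,c=snap('side','s4'); im2=im[150:330,200:440]; cv2.imwrite('pics/s4c.png',cv2.resize(im2[:,:,::-1],None,fx=3,fy=3))
E
```

```text
time: 4.78
position: [0.5708, 0.0061, 0.0392]
tool_rot: [2.222, 2.221, -0.0]
ft_force: [0.0, 1.8, -0.3]
grip_width: 0.003
grip_force: 0.0
time: 5.4
position: [0.5634, -0.0199, 0.0392]
tool_rot: [2.221, 2.221, -0.0]
ft_force: [-0.5, -0.7, 1.4]
grip_width: 0.008
grip_force: 0.0
time: 5.78
position: [0.5577, -0.0327, 0.0392]
tool_rot: [2.223, 2.22, -0.0]
ft_force: [0.0, -0.7, -0.1]
grip_width: 0.009
grip_force: 0.0
```

View pics/s4c.png

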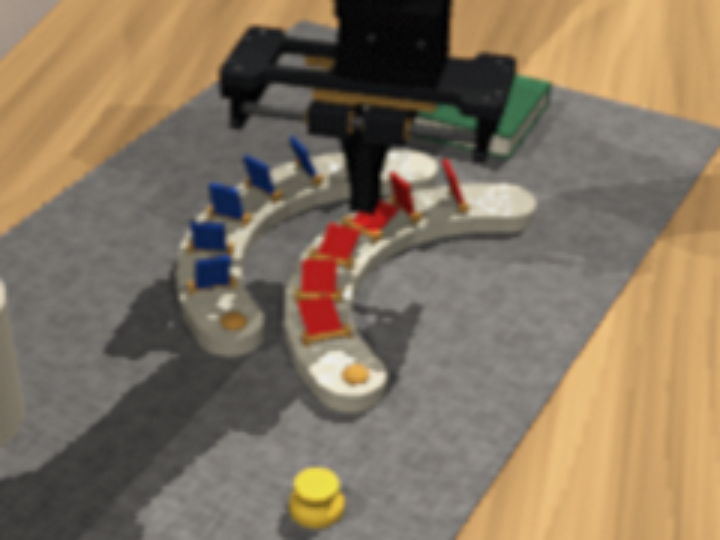

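Tabs 1–4 lie over. Red 5 and 6 stand (crop (403,195) and (455,187)), as do the blue tabs in view. I'm finishing the arc, then lifting.

```bash
python3 -m crank '[[0,-0.016,-0.029,0,0],[0,-0.034,-0.058,0,0],[0,-0.054,-0.086,0,0],[0,-0.075,-0.113,0,0]]'
python3 -m crank '[[0,-0.022,-0.026,0,0],[0,-0.046,-0.050,0,0],[0,-0.046,-0.050,0,0],[0,-0.071,-0.073,0,0],[0,-0.097,-0.095,0,0]]'
python3 -m crank '[[0,-0.027,-0.021,0,0],[0,-0.055,-0.040,0,0],[0,-0.084,-0.059,0,0],[0,-0.114,-0.076,0,0],[0,-0.145,-0.091,0,0]]'
python3 -m crank '[[0,-0.031,-0.014,0,0],[0,-0.062,-0.026,0,0],[0,-0.062,-0.026,0,0],[0,-0.062,-0.026,0.2,0],[0,-0.062,-0.026,0.5,0]]'
python3 -m crank '[[0,0,0,0.2,0],[0,0,0,0.2,0]]'
python3 - <<'E'
from h import *
im,c=snap('side','s5'); im2=im[150:330,200:440]; cv2.imwrite('pics/s5c.png',cv2.resize(im2[:,:,::-1],None,fx=3,fy=3))
E
```

```text
time: 6.32
position: [0.5427, -0.0549, 0.0392]
tool_rot: [2.222, 2.221, -0.0]
ft_force: [-0.0, 0.5, -0.6]
grip_width: 0.003
grip_force: 0.0
time: 6.95
position: [0.5233, -0.0736, 0.0392]
tool_rot: [2.221, 2.222, -0.0]
ft_force: [0.9, 0.2, 0.8]
grip_width: 0.004
grip_force: 0.0
time: 7.58
position: [0.4942, -0.0918, 0.0392]
tool_rot: [2.221, 2.221, 0.0]
ft_force: [0.3, 0.6, -0.7]
grip_width: 0.004
grip_force: 0.0
time: 8.2
position: [0.4808, -0.0964, 0.1387]
tool_rot: [-2.219, -2.219, 0.004]
ft_force: [1.6, -0.7, 0.1]
grip_width: 0.005
grip_force: 0.0
time: 8.45
position: [0.485, -0.097, 0.1831]
tool_rot: [2.217, 2.217, 0.008]
ft_force: [1.0, 1.2, -0.2]
grip_width: 0.008
grip_force: 0.0
```

View pics/s5c.png

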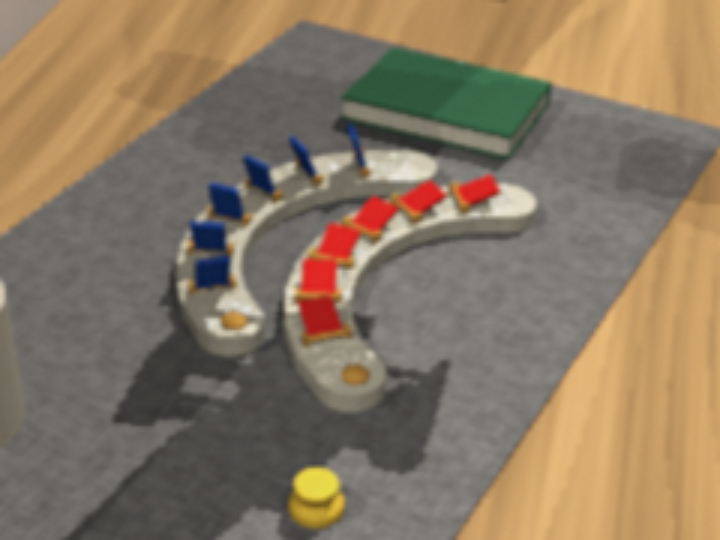

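All six red tabs lie over, all six blue tabs stand, and the stands, book and magnet look unmoved.

```bash
python3 -m crank '[[0,0,0,0,0],[0,0,0,0,0]]'; python3 -c "from bench import *;print(close_job())"
```

```text
time: 8.75
position: [0.4814, -0.0966, 0.1777]
tool_rot: [-2.22, -2.22, 0.002]
ft_force: [-0.0, 0.6, 0.7]
grip_width: 0.006
grip_force: 0.0
the job is handed in; nothing more can be done
None
```

The job is handed in: in the last picture all six red tabs lie over, all six blue tabs stand, and the stands, book and magnet look undisturbed; the mug was mostly out of that crop but well clear of the sweep, and no verdict came back.

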